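# Drift the ledge bar of a tile stand into line and bolt it

## Robot

A 6-joint arm with a two-finger parallel gripper is mounted at the origin on a cart in front of the work surface, level with it; the furniture and walls round the work are solid. World frame = base frame: x ahead of the robot, y to its left, z up, the work surface at z = 0. Lengths are in m, angles in degrees, forces in N, time in s.
With the tool pointing down it reaches from about 0.35 to 0.875 m from the base axis. Payload 4.2 kg.
Tool frame: the origin (TCP) lies between the finger pads; the fingertips stand 8 mm ahead of it and the grasp point (between the pads) lies 11 mm behind it; z points along the fingers, y is the line along which they close (so a half turn about z gives the same grasp; the last joint's range is limited). The gripper opens to 87 mm and grips with 3 to 60 N. Pads are 19 mm wide; open, the fingers measure 117 mm over their backs; the gripper's body (75 mm by 190 mm) begins 51 mm behind the grasp point.
Start: joints at [-52.162, 22.042, 0.453, 0, -68.411, -14.817], TCP at [0.244, -0.575, 0.231] pointing down, gripper open.
Joint ranges: [-179.83, 179.83], [-69.29, 118.12], [-61.27, 80.66], [-181.25, 117.63], [-171.15, -9.14], [-177.46, 177.46]. Speed limits (degrees/s): [159.86, 159.86, 180, 180, 180, 180].

## Interface

Orientations are given as a 3x3 rotation matrix whose columns are the frame's x, y, z axes.
In Python, from station import sense, capture, camera_model, finish_job, find_in gives the robot as it stands. The module is installed in compiled form; this text tells all that it offers.
- The arm moves only by the tool arm_command, never from a script. Its argument "motion" is a list of rows, each a list of 7 numbers: the finger opening in mm, from 0 to 87, then the shift along the tool's x, y, z in mm, then the turn, a rotation vector about the tool's x, y, z in rad. In form: [[jaw, dx, dy, dz, rx, ry, rz], ...]. A call has 1 to 8 rows; each row shifts and turns the commanded pose from where the row before left it, along the tool's axes as they then stand; what a row does not reach is not made up. A row lasts 1/10 s, in which the tool goes at most 50 mm and 8.59 degrees, less where a joint would pass 70% of its speed; a pose out of reach is approached as far as the arm can. A call with a gripper value outside its range is refused whole. The fingers move at their own pace and stop on an object; the grip force is fixed at half the most. Time passes only in rows, so rows that do not move let the fingers close. It gives the time, the measured TCP pose, the force, the opening and the grip force at its end, in the units of the state.
- sense(): the state, without advancing time (a new reading comes with each control period).
- capture(name): name is "scene" or "top"; returns the picture (420x560x3 uint8, red, green, blue); there is no depth.
- camera_model(name): a dict with "fx", "fy", "cx", "cy" (pixels), "R" (3x3) and "t" (3): a world point X has camera coordinates R X + t. Camera axes: x right, y down, z forward; pixel columns grow to the right and rows downward; lengths in m; the calibration is good to about 2 mm. A picture is of the moment at which its call begins. camera_model takes no time and is no camera call.
- finish_job(): hands the job in; it is judged then, once.
Trained networks look in the newest picture that a camera, given by its name, has taken for a name from the list of things; names that differ only in an ending like _2 or _b are one class to them, and where a whole thing is asked for, a point or a joint stands for the part that bears it (a point fixed in the world has none). Each returns a list of dicts, best first, with "p" (0 to 1); they miss things now and then, are a little off and sometimes report something else, mostly with a low value. They report only what shows in the picture. A call takes as long as a camera call.
- find_in(target, camera): "location" ([row, column] in pixels, amid what is visible of it).
The state is a dict: "time_s": time; "joints": joint angles; "joint_velocities": joint speeds; "effort": joint torques, N m; "tcp_pos": TCP position; "ee_rot": TCP orientation; "wrist_force": force on the tool from outside, world axes, zero at the start; "moment": the same for the moment, N m; "gripper_width": opening from 0.0 (shut) to 1.0 (fully open); "gripper_force": force on a finger pad.
Only numpy, scipy, OpenCV 4.12 (cv2) and the standard library are available. Lean on these libraries where they do the work, as an engineer would, in place of code of your own. Each camera call takes 0.05 s, during which the arm holds its last target. There are 200 camera calls.

## Task

The sliding ledge bar on the sloping tile stand has slipped, so its bolt hole is out of line with the hole in the steel plate let into the board behind it. Take the tapered drift from the rack, work it through both holes until its collar sits on the bar and the holes are in line, then draw it out and stand it back in the rack. Put the bolt fully home in the lined-up holes, its flange flat on the bar, and let go, without disturbing the jars and the roll of tape.

Things in the scene. Friction and masses are not known exactly. Their poses are not given: they have to be found in the camera images.
- ledge_bar: flat bare-steel bar, 44 x 180 x 8 mm, across the lower part of the sloping board of the wooden tile stand, with one 17 mm round through hole at its middle. Origin: centre of the hole's mouth in the upper face, about 130 mm above the table. x points up the slope, y along the bar, z straight out of the hole, leaning 26 degrees (0.45 rad) from vertical towards the robot's side.
- bar_end (a point): middle of the bar's +y end, upper face; axes as the bar's. The bar slides only along its y, stiffly (5 N of friction, stays where left), under guide straps 72 mm either side of the hole. Flat behind it is a fixed 10 mm steel plate with its own 17 mm hole, free below: at first 5.3 to 9.2 mm off along the bar's y. To which side and how far must be felt or seen. Within 60 mm of the hole nothing rises over 25 mm.
- drift_handle (a point): tapered drift: centre of its round dark-steel handle, z along the drift towards the handle's end. Handle 22 mm thick, 60 mm long; this point is 30 mm above the underside of the collar (26 mm wide, 4 mm thick) at the handle's foot. About 0.15 kg. Stands in one of the two rack sockets (which one varies), collar on the rack's top.
- drift_tip (a point): the drift's tip, 54 mm below the collar's underside. From the collar down: a straight shank 15 mm thick for 22 mm, then a 32 mm taper to this blunt 5 mm tip. Axes as the handle's
- bolt_head (a point): hand bolt: centre of its round knurled steel head, z along the bolt towards the head's end. Head 22 mm thick, 44 mm high; this point is 22 mm above the underside of the flange (26 mm wide, 4 mm thick) at its foot. About 0.1 kg. Stands in the other rack socket, flange on the rack's top.
- bolt_tip (a point): the bolt's tip, 36 mm below the flange's underside; straight shank 14 mm thick with a 1.5 mm chamfer at the tip. It is simply pushed in, not screwed. Axes as the head's
- rack_socket0 (a point): middle of the mouth of one socket of the fixed wooden rack block (170 x 60 x 70 mm); the two sockets are round, vertical, 21 mm wide, 62 mm deep, 100 mm apart along the block's x, mouths 70 mm above the table. Axes: the block's own. This socket is at its -x end.
- rack_socket1 (a point): the same for the socket at the block's +x end
- small_jar: bystander: stoneware jar, 61 mm wide, 66 mm high, origin under its centre; to be left alone
- squat_jar: bystander: squat stoneware jar, 53 mm wide, 44 mm high, origin under its centre; to be left alone
- tape: bystander: roll of brown tape lying flat, 60 mm wide, 24 mm high, origin under its centre; to be left alone

How it is judged:
By the outcome, as a careful person would: the job done as asked, in the order asked, and still so for the second after the job is handed in, with the robot touching nothing.
It also fails if it takes over 72 s, if anything falls off the work surface, if the arm or the gripper's body presses on something with over 40 N, if the wrist force passes 120 N, or if a joint passes its speed limit or range.

## Working session

There is one attempt and no reset: what is moved stays moved. The work goes in short steps, Python scripts to look and compute and a tool call to move; the robot and the scene stay as the last step left them, time stands still between calls to the robot, and variables do not carry over. Pictures are saved under pics/ and viewed, at most 10 in all, crops included, and the job is handed in when it is done.

Besides the shell and the picture viewer there is one more tool, called after "Call:" as name(argument=value, ...), one argument or row to a line, values as JSON. arm_command: Moves the arm, as the interface text tells. Its arguments: {"type":"object","properties":{"motion":{"type":"array"}},"required":["motion"]}

```bash
mkdir -p pics; cat > h.py <<'E'
import numpy as np, cv2
from station import *
def tri_plane(cam,rc,z):
    m=camera_model(cam);R=np.array(m["R"]);t=np.array(m["t"])
    d=R.T@np.array([(rc[1]-m["cx"])/m["fx"],(rc[0]-m["cy"])/m["fy"],1]);o=-R.T@t
    return o+d*(z-o[2])/d[2]
def ray(cam,rc):
    m=camera_model(cam);R=np.array(m["R"]);t=np.array(m["t"])
    d=R.T@np.array([(rc[1]-m["cx"])/m["fx"],(rc[0]-m["cy"])/m["fy"],1]);return -R.T@t,d/np.linalg.norm(d)
def two(a,b):
    (o1,d1),(o2,d2)=ray("scene",a),ray("top",b)
    s=np.linalg.lstsq(np.c_[d1,-d2],o2-o1,rcond=None)[0]
    p,q=o1+d1*s[0],o2+d2*s[1];return (p+q)/2,np.linalg.norm(p-q)
def proj(cam,X):
    m=camera_model(cam);c=np.array(m["R"])@X+np.array(m["t"]);return np.array([m["cy"]+m["fy"]*c[1]/c[2],m["cx"]+m["fx"]*c[0]/c[2]])
E
python3 - <<'E'
from h import *
np.set_printoptions(precision=4,suppress=True)
for c in("scene","top"):
    cv2.imwrite(f"pics/{c}0.png",capture(c)[:,:,::-1]); m=camera_model(c);print(c,m["fx"],-np.array(m["R"]).T@m["t"])
for n in["ledge_bar","bar_end","drift_handle","drift_tip","bolt_head","rack_socket0","rack_socket1","small_jar","squat_jar","tape"]:
    r={c:[(np.round(x["location"],1).tolist(),round(x["p"],2)) for x in find_in(n,c)[:2]] for c in("scene","top")}
    print(n,r)
    if r["scene"] and r["top"]: print(*two(r["scene"][0][0],r["top"][0][0]))
print(sense())
E
```

```text
scene 454.0223795983863 [ 1.0366 -0.4281  0.5963]
top 501.47505276225894 [0.5035 0.1247 1.2568]
ledge_bar {'scene': [([208.3, 324.9], 0.93)], 'top': [([184.9, 257.0], 0.95)]}
[0.6323 0.1799 0.1189] 0.01745853849428288
bar_end {'scene': [([211.9, 316.8], 0.71)], 'top': [([183.0, 253.8], 0.62)]}
[0.6283 0.1797 0.111 ] 0.041580019116142605
drift_handle {'scene': [([231.6, 206.6], 0.78)], 'top': [([252.4, 337.4], 0.42)]}
[ 0.4865 -0.0025  0.0985] 0.0037163828394362543
drift_tip {'scene': [([232.5, 204.9], 0.65), ([206.4, 324.4], 0.45)], 'top': [([252.1, 339.4], 0.42)]}
[ 0.4872 -0.0071  0.0994] 0.003905003922408555
bolt_head {'scene': [([269.2, 233.3], 0.64), ([255.5, 248.6], 0.61)], 'top': [([207.6, 334.9], 0.54)]}
[ 0.5823 -0.0102  0.0664] 0.03323458890957093
rack_socket0 {'scene': [([266.8, 232.6], 0.58)], 'top': [([231.5, 335.1], 0.97)]}
[0.5393 0.0005 0.0396] 0.0055397194236496625
rack_socket1 {'scene': [([266.8, 232.6], 0.58)], 'top': [([231.5, 335.1], 0.97)]}
[0.5393 0.0005 0.0396] 0.0055397194236496625
small_jar {'scene': [([180.9, 285.2], 0.58)], 'top': [([287.2, 202.0], 0.97), 
[... 215 characters left out ...]
17.4, 228.1], 0.82)], 'top': [([294.1, 274.2], 0.53), ([210.5, 338.0], 0.31)]}
[0.3805 0.1439 0.0064] 0.0015794422867408478
{'time_s': 1.1, 'joints': array([-52.1638,  22.0398,   0.4517,  -0.0021, -68.411 , -14.8179]), 'joint_velocities': array([-0.0309,  0.0337,  0.0053,  0.0019, -0.0102,  0.0029]), 'effort': array([ -0.0002, -39.048 ,  18.7626,   4.2246,   0.0155,  -0.    ]), 'tcp_pos': array([ 0.2444, -0.5752,  0.2306]), 'ee_rot': array([[-0.9204, -0.391 ,  0.    ],
       [-0.391 ,  0.9204,  0.    ],
       [-0.    , -0.    , -1.    ]]), 'wrist_force': array([ 0.3375, -0.0679,  0.4188]), 'moment': array([0.0038, 0.0164, 0.0097]), 'gripper_force': 0.0, 'gripper_width': 0.9999156384586179}
```

View pics/scene0.png

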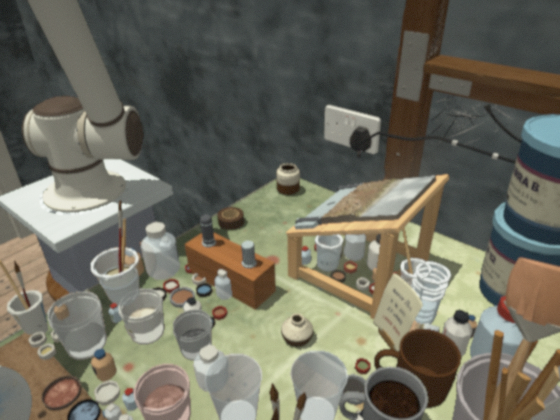

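View pics/top0.png

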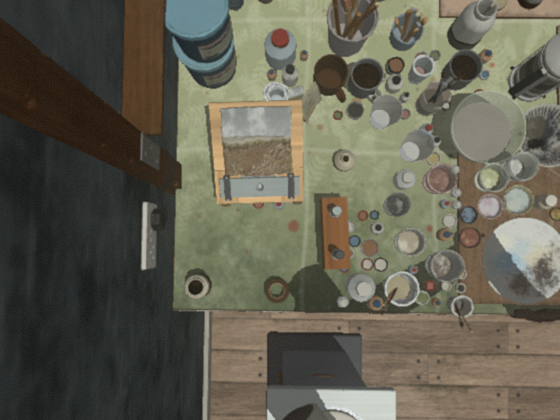

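The scene shows the dark drift handle at about (row 230, col 207) and the lighter bolt at about (255, 249) in the rack. The top view shows the bar at about (187, 259), with the drift at (252, 338) and the bolt at (211, 336). I'll enlarge these areas for exact pixels.

```bash
python3 - <<'E'
from h import *
t=cv2.imread("pics/top0.png");s=cv2.imread("pics/scene0.png")
def c(im,r,c0):return cv2.resize(im[r:r+75,c0:c0+100],(400,300),interpolation=cv2.INTER_CUBIC)
cv2.imwrite("pics/m1.png",np.vstack([np.hstack([c(t,150,210),c(t,195,290)]),np.hstack([c(s,180,290),c(s,210,180)])]))
E
```

```text
(no output)
```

View pics/m1.png

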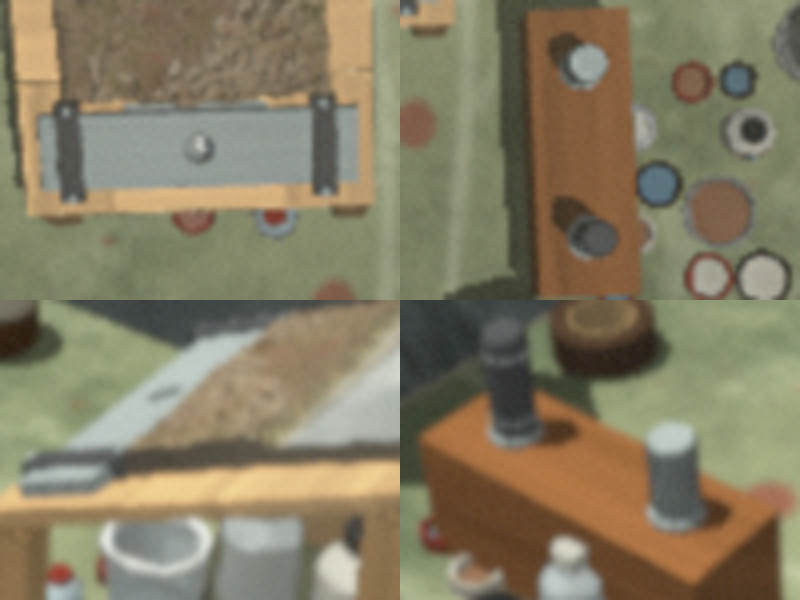

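The crop gives these pixels:
- Top view: bar hole (187.2, 259.5), drift top (253.9, 338), bolt top (211, 336.5).
- Scene view: bar hole (203.5, 330.7), drift top (217.5, 205.8), bolt top (243.7, 247.7).

The hole has a bright patch off-centre, so I'll print its pixel values.

```bash
python3 - <<'E'
from h import *
np.set_printoptions(precision=4,suppress=True)
for n,a,b,z in[("drift",(217.2,205.4),(253.6,337.6),.130),("bolt",(243.4,247.4),(210.6,336.1),.114),("hole",(203.2,330.4),(186.8,259.1),.130)]:
    print(n,*two(a,b),"| planes",tri_plane("top",b,z)[:2],tri_plane("scene",a,z)[:2])
t=cv2.imread("pics/top0.png")
L,Rr=tri_plane("top",(187.4,219.1),.13),tri_plane("top",(185.9,299.1),.13);print("bar ends",L,Rr)
print("top corners rack",[tri_plane("top",(195+y/4-.4,290+(x-400)/4-.4),.07)[:2] for x,y in((527,10),(628,10),(640,290),(537,295))])
g=t.astype(int)
print("G");print(g[181:194,252:268,1]);print("G-R");print((g[...,1]-g[...,2])[181:194,252:268])
s=cv2.imread("pics/scene0.png").astype(int);print(s[198:209,322:340,1])
E
```

```text
drift [0.4844 0.0004 0.1285] 0.003334563758944263 | planes [0.4855 0.0018] [ 0.4849 -0.0021]
bolt [0.5832 0.0044 0.1141] 0.00036865781264098883 | planes [0.5831 0.0043] [0.5832 0.0047]
hole [0.6336 0.1801 0.1298] 0.00014266952378874217 | planes [0.6335 0.18  ] [0.6338 0.1799]
bar ends [0.6311 0.2704 0.13  ] [0.6367 0.0898 0.13  ]
top corners rack [array([0.6178, 0.0349]), array([ 0.6185, -0.0249]), array([ 0.4532, -0.0332]), array([0.4494, 0.0273])]
G
[[156 158 155 155 156 154 155 154 158 158 154 155 155 153 156 156]
 [157 155 156 155 156 154 153 149 148 153 154 157 158 153 152 153]
 [158 155 155 156 159 153 144 145 143 146 152 155 154 158 156 153]
 [156 158 158 155 154 144 151 171 170 135 131 151 155 157 157 157]
 [155 158 159 155 148 145 153 179 180 129 113 138 155 158 155 154]
 [157 158 160 153 145 146 158 189 183 133 104 121 155 158 159 155]
 [159 160 161 151 140 143 149 163 174 139 109 122 156 157 154 158]
 [158 154 157 150 135 134 137 141 132 105  98 126 154 157 154 153]
 [158 155 156 155 139 126 123 123 113  96 111 138 155 157 157 157]
 [157 156 159 158 153 140 129 117 115 121
[... 1021 characters left out ...]
203 205 203 205 203 198]
 [158 159 165 174 183 193 198 199 199 199 198 196 196 199 202 201 193 184]
 [159 165 174 186 192 199 201 196 191 189 181 178 180 189 197 196 184 165]
 [164 173 187 196 198 197 189 180 171 165 161 159 169 185 188 184 169 151]
 [178 189 198 199 195 184 168 160 156 156 160 164 176 182 178 168 155 147]
 [194 198 200 199 189 171 161 158 165 174 180 185 184 177 164 153 148 147]
 [200 201 203 199 193 183 177 180 189 190 194 190 180 164 154 146 143 146]
 [200 201 202 200 199 194 193 193 195 198 190 181 163 149 141 141 140 144]
 [200 201 202 199 200 202 199 197 196 191 183 166 152 142 139 136 138 141]
 [201 202 202 203 200 199 198 193 189 179 166 153 144 138 142 138 139 141]]
```

The bright through-view lies to the right (−y) of a steel-toned crescent on the left, so the plate hole is probably about 6 mm off towards −y. I'll check that by feel. Next I'm going above the drift.

Call:
arm_command(
  motion=[
    [60, -34.3, 33.5, 0, 0, 0, 0],
    [60, -34.3, 33.5, 0, 0, 0, 0],
    [60, -34.3, 33.5, 0, 0, 0, 0],
    [60, -34.3, 33.5, 0, 0, 0, 0],
    [60, -34.3, 33.5, 0, 0, 0, 0],
    [60, -34.3, 33.5, 0, 0, 0, 0],
    [60, -34.3, 33.5, 0, 0, 0, 0],
    [60, -34.3, 33.5, 0, 0, 0, 0],
  ],
)

```text
time_s: 1.9
tcp_pos: [0.3926, -0.2194, 0.231]
ee_rot: [[-0.92, -0.391, 0.001], [-0.391, 0.92, -0.0], [-0.001, -0.001, -1.0]]
wrist_force: [1.6, 0.7, 0.8]
gripper_width: 0.688
gripper_force: 0.0
```

Call:
arm_command(
  motion=[
    [60, -34.3, 33.5, 0, 0, 0, 0],
    [60, -34.3, 33.5, 0, 0, 0, 0],
    [60, -34.3, 33.5, 0, 0, 0, 0],
    [60, -34.3, 33.5, 0, 0, 0, 0],
    [60, -34.3, 33.5, 0, 0, 0, 0],
    [60, 0, 0, 0, 0, 0, 0.1233],
    [60, 0, 0, 0, 0, 0, 0.1233],
    [60, 0, 0, 0, 0, 0, 0.1233],
  ],
)

```text
time_s: 2.7
tcp_pos: [0.4846, 0.0007, 0.2305]
ee_rot: [[-1.0, -0.028, -0.0], [-0.028, 1.0, -0.0], [0.0, -0.0, -1.0]]
wrist_force: [-0.1, -0.5, 0.1]
gripper_width: 0.691
gripper_force: 0.0
```

Call:
arm_command(
  motion=[
    [60, 0, 0, 10, 0, 0, 0],
    [60, 0, 0, 0, 0, 0, 0],
    [60, 0, 0, 0, 0, 0, 0],
  ],
)

```text
time_s: 3.0
tcp_pos: [0.4842, -0.0002, 0.2201]
ee_rot: [[-0.999, -0.033, -0.001], [-0.033, 0.999, -0.0], [0.001, -0.0, -1.0]]
wrist_force: [0.5, 0.5, -0.2]
gripper_width: 0.687
gripper_force: 0.0
```

```bash
python3 - <<'E'
from h import *
np.set_printoptions(precision=4,suppress=True)
s=sense();print(s["tcp_pos"],s["ee_rot"],s["joints"],s["wrist_force"],s["time_s"])
t=capture("top")
P=s["tcp_pos"];print(proj("top",P))
cv2.imwrite("pics/t1.png",cv2.resize(t[190:280,280:400,::-1],(800,600),interpolation=cv2.INTER_CUBIC))
E
```

```text
[ 0.4842 -0.0002  0.2201] [[-0.9994 -0.0334 -0.0011]
 [-0.0334  0.9994 -0.0004]
 [ 0.0011 -0.0004 -1.    ]] [  19.2439    8.7785  -19.58      0.0032  -61.7067 -107.3323] [ 0.4982  0.4626 -0.1762] 3.0
[255.0127 343.3624]
```

Call:
arm_command(
  motion=[
    [60, 0, 0, 35, 0, 0, 0],
    [60, 0, 0, 35, 0, 0, 0],
    [60, 0, 0, 35, 0, 0, 0],
    [60, 0, 0, 24, 0, 0, 0],
    [60, 0, 0, 0, 0, 0, 0],
    [0, 0, 0, 0, 0, 0, 0],
    [0, 0, 0, 0, 0, 0, 0],
    [0, 0, 0, 0, 0, 0, 0],
  ],
)

```text
time_s: 3.85
tcp_pos: [0.4856, 0.0003, 0.0932]
ee_rot: [[-0.999, -0.032, 0.003], [-0.032, 0.999, 0.001], [-0.003, 0.001, -1.0]]
wrist_force: [0.1, -0.3, -0.1]
gripper_width: 0.497
gripper_force: 0.0
```

Call:
arm_command(
  motion=[
    [0, 0, 0, 0, 0, 0, 0],
    [0, 0, 0, 0, 0, 0, 0],
  ],
)

```text
time_s: 4.05
tcp_pos: [0.4849, 0.0, 0.0923]
ee_rot: [[-0.999, -0.032, 0.001], [-0.032, 0.999, 0.0], [-0.001, 0.0, -1.0]]
wrist_force: [0.6, -1.5, 1.2]
gripper_width: 0.321
gripper_force: 0.6
```

Call:
arm_command(
  motion=[
    [0, 0, 0, 0, 0, 0, 0],
    [0, 0, 0, 0, 0, 0, 0],
    [0, 0, 0, 0, 0, 0, 0],
    [0, 0, 0, 0, 0, 0, 0],
  ],
)

```text
time_s: 4.45
tcp_pos: [0.4847, -0.0003, 0.092]
ee_rot: [[-0.999, -0.032, 0.0], [-0.032, 0.999, -0.0], [-0.0, -0.0, -1.0]]
wrist_force: [-0.8, -2.9, 5.8]
gripper_width: 0.243
gripper_force: 30.0
```

Call:
arm_command(
  motion=[
    [0, 0, 0, -35, 0, 0, 0],
    [0, 0, 0, -35, 0, 0, 0],
    [0, 0, 0, -35, 0, 0, 0],
    [0, 0, 0, -35, 0, 0, 0],
    [0, 0, 0, 0, 0, 0, 0],
    [0, -21.3, 35, 0, 0, 0, 0],
    [0, -21.3, 35, 0, 0, 0, 0],
    [0, -21.3, 35, 0, 0, 0, 0],
  ],
)

```text
time_s: 5.25
tcp_pos: [0.5447, 0.1083, 0.23]
ee_rot: [[-1.0, -0.031, -0.002], [-0.031, 1.0, 0.0], [0.002, 0.001, -1.0]]
wrist_force: [0.2, -0.1, -2.4]
gripper_width: 0.242
gripper_force: 30.0
```

Call:
arm_command(
  motion=[
    [0, -21.3, 35, 0, 0, 0, 0],
    [0, -21.3, 35, 0, 0, 0, 0],
    [0, 0, 0, 0, 0, -0.1134, 0],
    [0, 0, 0, 0, 0, -0.1134, 0],
    [0, 0, 0, 0, 0, -0.1134, 0],
    [0, 0, 0, 0, 0, -0.1134, 0],
    [0, 0, 0, 0, 0, 0, 0],
    [0, 0, 0, 0, 0, 0, 0],
  ],
)

```text
time_s: 6.05
tcp_pos: [0.5836, 0.1771, 0.229]
ee_rot: [[-0.901, -0.032, 0.432], [-0.03, 0.999, 0.011], [-0.432, -0.002, -0.902]]
wrist_force: [0.6, 0.6, -0.6]
gripper_width: 0.244
gripper_force: 30.0
```

```bash
cat >> h.py <<'E'
H=np.array([.6336,.180,.130]);ps=np.radians(1.8);th=np.radians(26)
B=np.array([[np.cos(ps)*np.cos(th),-np.sin(ps),-np.sin(th)*np.cos(ps)],[np.sin(ps)*np.cos(th),np.cos(ps),-np.sin(th)*np.sin(ps)],[np.sin(th),0,np.cos(th)]])
def rep(off=76):
    s=sense();E=np.array(s["ee_rot"]);tip=np.array(s["tcp_pos"])+E[:,2]*off/1000
    print("t",s["time_s"],"tcp",s["tcp_pos"],"tip in bar mm",B.T@(tip-H)*1000,"tool axes in bar\n",B.T@E,"F bar",B.T@np.array(s["wrist_force"]),"w",s["gripper_width"]*87)
    return tip
E
python3 - <<'E'
from h import *
np.set_printoptions(precision=3,suppress=True)
tip=rep();print(sense()["joints"],proj("top",tip),proj("scene",tip))
s=capture("scene");t=capture("top")
c=lambda im,r,c0:cv2.resize(im[r:r+75,c0:c0+100,::-1],(400,300),interpolation=cv2.INTER_CUBIC)
cv2.imwrite("pics/m2.png",np.hstack([c(s,165,280),c(t,150,210)]))
E
```

```text
t 6.05 tcp [0.584 0.177 0.229] tip in bar mm [-2.144 -1.489 34.921] tool axes in bar
 [[-1.    -0.001 -0.007]
 [-0.001  1.    -0.002]
 [ 0.007 -0.002 -1.   ]] F bar [ 0.3    0.628 -0.797] w 21.21715152356438
[  37.496    9.916  -31.378   29.639  -30.91  -148.899] [192.971 259.252] [186.822 322.955]
```

View pics/m2.png

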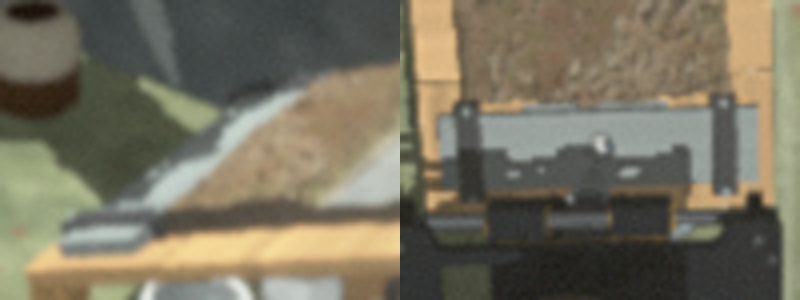

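The top view shows the gripper at about (205, 254) and the bar hole unchanged. The scene crop doesn't show the drift where I expected it, so I'll look at the whole scene picture.

```bash
python3 - <<'E'
from h import *
np.set_printoptions(precision=1,suppress=True)
s=sense();P=np.array(s["tcp_pos"]);E=np.array(s["ee_rot"])
for k in(-11,22,76):print(k,proj("scene",P+E[:,2]*k/1e3),proj("top",P+E[:,2]*k/1e3))
im=capture("scene")[:,:,::-1];cv2.imwrite("pics/s3.png",cv2.resize(im[80:290,170:450],(800,600),interpolation=cv2.INTER_CUBIC))
E
```

```text
-11 [141.8 309.5] [205.8 256.6]
22 [158.6 315.6] [200.  257.2]
76 [185.3 325.3] [191.2 258.1]
```

View pics/s3.png

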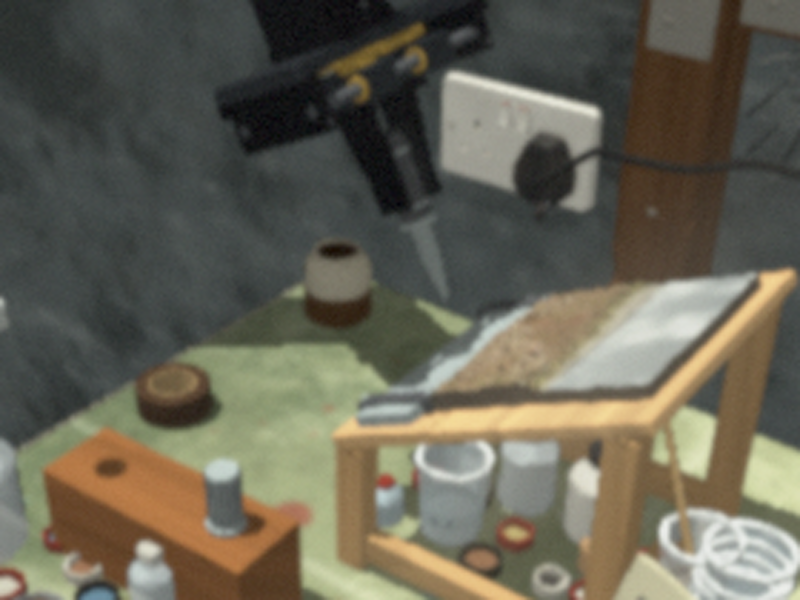

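The drift is well held, and its tip at (184, 326.5) is within about 1 px of where it was predicted. I'm lowering it close to the hole and looking again.

Call:
arm_command(
  motion=[
    [0, -2, -1, 10, 0, 0, 0],
    [0, 0, 0, 10, 0, 0, 0],
    [0, 0, 0, 8, 0, 0, 0],
    [0, 0, 0, 0, 0, 0, 0],
    [0, 0, 0, 0, 0, 0, 0],
    [0, 0, 0, 0, 0, 0, 0],
  ],
)

```text
time_s: 6.8
tcp_pos: [0.5998, 0.1776, 0.2075]
ee_rot: [[-0.899, -0.032, 0.437], [-0.028, 1.0, 0.014], [-0.437, -0.0, -0.899]]
wrist_force: [0.2, -0.3, -2.0]
gripper_width: 0.245
gripper_force: 30.0
```

```bash
python3 - <<'E'
from h import *
np.set_printoptions(precision=2,suppress=True)
tip=rep();print(proj("scene",tip),proj("top",tip),"hole",proj("scene",H),proj("top",H))
c=lambda im,r,c0:cv2.resize(im[r:r+60,c0:c0+40,::-1],(400,600),interpolation=cv2.INTER_CUBIC)
cv2.imwrite("pics/m4.png",np.hstack([c(capture("scene"),165,310),c(capture("top"),160,240)]))
E
```

```text
t 6.8 tcp [0.6  0.18 0.21] tip in bar mm [ 3.42 -1.32  8.54] tool axes in bar
 [[-1. -0. -0.]
 [-0.  1. -0.]
 [ 0. -0. -1.]] F bar [-0.74 -0.28 -1.87] w 21.3087806367994
[199.24 329.88] [186.58 259.5 ] hole [203.15 330.34] [186.77 259.1 ]
```

View pics/m4.png

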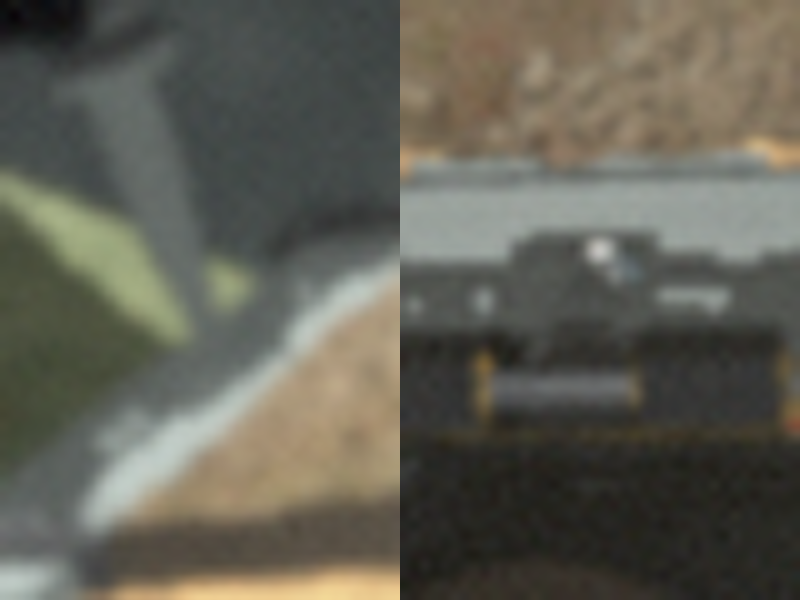

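The tip shows at (199, 329) in the scene view, as predicted. I'll shift slightly towards −y and down-slope, then feel downwards.

Call:
arm_command(
  motion=[
    [0, 3, -2, 0, 0, 0, 0],
    [0, 0, 0, 0, 0, 0, 0],
    [0, 0, 0, 4, 0, 0, 0],
    [0, 0, 0, 4, 0, 0, 0],
    [0, 0, 0, 4, 0, 0, 0],
    [0, 0, 0, 2, 0, 0, 0],
    [0, 0, 0, 0, 0, 0, 0],
  ],
)

```text
time_s: 7.6
tcp_pos: [0.603, 0.1754, 0.1927]
ee_rot: [[-0.9, -0.031, 0.436], [-0.029, 1.0, 0.013], [-0.436, -0.001, -0.9]]
wrist_force: [0.1, -1.0, -1.6]
gripper_width: 0.244
gripper_force: 30.0
```

```bash
python3 -c "
from h import *
np.set_printoptions(precision=2,suppress=True)
rep()"
```

```text
t 7.6 tcp [0.6  0.18 0.19] tip in bar mm [-0.31 -3.71 -6.2 ] tool axes in bar
 [[-1. -0. -0.]
 [-0.  1. -0.]
 [ 0. -0. -1.]] F bar [-0.6  -0.96 -1.45] w 21.266858782453884
```

No contact yet, and the tip is inside the bar hole. Continuing down.

Call:
arm_command(
  motion=[
    [0, 0, 0, 2, 0, 0, 0],
    [0, 0, 0, 2, 0, 0, 0],
    [0, 0, 0, 2, 0, 0, 0],
    [0, 0, 0, 2, 0, 0, 0],
    [0, 0, 0, 0, 0, 0, 0],
  ],
)

```text
time_s: 8.1
tcp_pos: [0.6065, 0.1756, 0.1858]
ee_rot: [[-0.899, -0.031, 0.436], [-0.029, 1.0, 0.013], [-0.436, -0.001, -0.9]]
wrist_force: [-0.2, 0.9, -2.1]
gripper_width: 0.242
gripper_force: 30.0
```

```bash
python3 -c "
from h import *
np.set_printoptions(precision=2,suppress=True)
rep()"
```

```text
t 8.1 tcp [0.61 0.18 0.19] tip in bar mm [ -0.17  -3.6  -13.91] tool axes in bar
 [[-1. -0. -0.]
 [-0.  1. -0.]
 [ 0. -0. -1.]] F bar [-1.05  0.86 -1.82] w 21.03012915864022
```

Call:
arm_command(
  motion=[
    [0, 0, -0.5, 2, 0, 0, 0],
    [0, 0, -0.5, 2, 0, 0, 0],
    [0, 0, -0.5, 2, 0, 0, 0],
    [0, 0, -0.5, 2, 0, 0, 0],
    [0, 0, 0, 2, 0, 0, 0],
    [0, 0, 0, 0, 0, 0, 0],
  ],
)

```text
time_s: 8.7
tcp_pos: [0.6114, 0.1748, 0.1773]
ee_rot: [[-0.899, -0.033, 0.437], [-0.029, 0.999, 0.015], [-0.438, 0.001, -0.899]]
wrist_force: [0.3, 3.5, -2.1]
gripper_width: 0.244
gripper_force: 30.0
```

```bash
python3 -c "
from h import *
np.set_printoptions(precision=2,suppress=True)
rep()"
```

```text
t 8.7 tcp [0.61 0.17 0.18] tip in bar mm [  0.59  -4.41 -23.65] tool axes in bar
 [[-1. -0. -0.]
 [-0.  1.  0.]
 [ 0.  0. -1.]] F bar [-0.58  3.47 -2.08] w 21.21201033051998
```

Call:
arm_command(
  motion=[
    [0, 0, -0.8, 1, 0, 0, 0],
    [0, 0, -0.8, 1, 0, 0, 0],
    [0, 0, -0.8, 2, 0, 0, 0],
    [0, 0, -0.8, 2, 0, 0, 0],
    [0, 0, 0, 2, 0, 0, 0],
    [0, 0, 0, 0, 0, 0, 0],
  ],
)

```text
time_s: 9.3
tcp_pos: [0.6149, 0.1723, 0.1705]
ee_rot: [[-0.898, -0.034, 0.438], [-0.03, 0.999, 0.016], [-0.438, 0.002, -0.899]]
wrist_force: [-1.5, 4.3, -0.9]
gripper_width: 0.241
gripper_force: 30.0
```

```bash
python3 -c "
from h import *
np.set_printoptions(precision=2,suppress=True)
rep()"
```

```text
t 9.3 tcp [0.61 0.17 0.17] tip in bar mm [  0.71  -6.93 -31.33] tool axes in bar
 [[-1. -0. -0.]
 [-0.  1.  0.]
 [ 0.  0. -1.]] F bar [-1.65  4.32 -0.19] w 20.929418108032497
```

Call:
arm_command(
  motion=[
    [0, 0, -0.8, 1, 0, 0, 0],
    [0, 0, -0.8, 1, 0, 0, 0],
    [0, 0, -0.8, 1, 0, 0, 0],
    [0, 0, 0, 1, 0, 0, 0],
    [0, 0, 0, 0, 0, 0, 0],
  ],
)

```text
time_s: 9.8
tcp_pos: [0.6166, 0.1699, 0.1668]
ee_rot: [[-0.898, -0.034, 0.438], [-0.03, 0.999, 0.016], [-0.438, 0.002, -0.899]]
wrist_force: [-2.6, 4.5, -1.0]
gripper_width: 0.244
gripper_force: 30.0
```

```bash
python3 -c "
from h import *
np.set_printoptions(precision=2,suppress=True)
rep()"
```

```text
t 9.8 tcp [0.62 0.17 0.17] tip in bar mm [  0.58  -9.39 -35.38] tool axes in bar
 [[-1. -0. -0.]
 [-0.  1.  0.]
 [ 0.  0. -1.]] F bar [-2.66  4.63  0.2 ] w 21.256607804413594
```

Call:
arm_command(
  motion=[
    [0, 0.7, 0, 2, 0, 0, 0],
    [0, 0, 0, 2, 0, 0, 0],
    [0, 0, 0, 2, 0, 0, 0],
    [0, 0, 0, 2, 0, 0, 0],
    [0, 0, 0, 0, 0, 0, 0],
  ],
)

```text
time_s: 10.3
tcp_pos: [0.6199, 0.1705, 0.1594]
ee_rot: [[-0.898, -0.035, 0.438], [-0.03, 0.999, 0.017], [-0.439, 0.002, -0.899]]
wrist_force: [-0.7, 6.6, -1.3]
gripper_width: 0.242
gripper_force: 30.0
```

```bash
python3 -c "
from h import *
np.set_printoptions(precision=2,suppress=True)
rep()"
```

```text
t 10.3 tcp [0.62 0.17 0.16] tip in bar mm [  0.33  -8.83 -43.45] tool axes in bar
 [[-1. -0.  0.]
 [-0.  1.  0.]
 [-0.  0. -1.]] F bar [-1.02  6.64 -0.94] w 21.046261921825042
```

Call:
arm_command(
  motion=[
    [0, 0, 0.3, 2, 0, 0, 0],
    [0, 0, 0, 2, 0, 0, 0],
    [0, 0, 0, 2, 0, 0, 0],
    [0, 0, 0, 2, 0, 0, 0],
    [0, 0, 0, 0, 0, 0, 0],
  ],
)

```text
time_s: 10.8
tcp_pos: [0.6234, 0.1707, 0.1521]
ee_rot: [[-0.898, -0.034, 0.438], [-0.03, 0.999, 0.017], [-0.438, 0.002, -0.899]]
wrist_force: [-0.5, 5.0, -1.5]
gripper_width: 0.242
gripper_force: 30.0
```

```bash
python3 -c "
from h import *
np.set_printoptions(precision=2,suppress=True)
rep()"
```

```text
t 10.8 tcp [0.62 0.17 0.15] tip in bar mm [  0.23  -8.77 -51.5 ] tool axes in bar
 [[-1. -0.  0.]
 [-0.  1.  0.]
 [-0.  0. -1.]] F bar [-0.93  4.98 -1.23] w 21.04357153764327
```

Going smoothly. Now seating the collar.

Call:
arm_command(
  motion=[
    [0, 0, 0, 1, 0, 0, 0],
    [0, 0, 0, 1, 0, 0, 0],
    [0, 0, 0, 1, 0, 0, 0],
    [0, 0, 0, 0.5, 0, 0, 0],
    [0, 0, 0, 0, 0, 0, 0],
  ],
)

```text
time_s: 11.3
tcp_pos: [0.6245, 0.1707, 0.1502]
ee_rot: [[-0.898, -0.035, 0.439], [-0.03, 0.999, 0.017], [-0.44, 0.002, -0.898]]
wrist_force: [-8.0, 5.3, 6.9]
gripper_width: 0.246
gripper_force: 30.0
```

```bash
python3 -c "
from h import *
np.set_printoptions(precision=2,suppress=True)
rep()"
```

```text
t 11.3 tcp [0.62 0.17 0.15] tip in bar mm [  0.56  -8.78 -53.71] tool axes in bar
 [[-1. -0.  0.]
 [-0.  1.  0.]
 [-0.  0. -1.]] F bar [-4.06  5.54  9.65] w 21.426142873535134
```

The collar is seated: 10 N axial at −53.7 mm. Next I'm pushing sideways against the plate wall to bring the holes truly into line.

Call:
arm_command(
  motion=[
    [0, 0, -0.4, 0, 0, 0, 0],
    [0, 0, -0.4, 0, 0, 0, 0],
    [0, 0, -0.4, 0, 0, 0, 0],
    [0, 0, 0, 0, 0, 0, 0],
  ],
)

```text
time_s: 11.7
tcp_pos: [0.6246, 0.1706, 0.1503]
ee_rot: [[-0.897, -0.036, 0.44], [-0.031, 0.999, 0.019], [-0.44, 0.004, -0.898]]
wrist_force: [-9.5, 7.3, 5.7]
gripper_width: 0.239
gripper_force: 30.0
```

```bash
python3 -c "
from h import *
np.set_printoptions(precision=2,suppress=True)
rep()"
```

```text
t 11.7 tcp [0.62 0.17 0.15] tip in bar mm [  0.72  -8.73 -53.7 ] tool axes in bar
 [[-1.   -0.    0.  ]
 [-0.    1.    0.01]
 [-0.    0.01 -1.  ]] F bar [-5.81  7.6   9.12] w 20.76787335820172
```

Call:
arm_command(
  motion=[
    [0, 0, -0.8, 0, 0, 0, 0],
    [0, 0, -0.8, 0, 0, 0, 0],
    [0, 0, -0.8, 0, 0, 0, 0],
    [0, 0, 0, 0, 0, 0, 0],
    [0, 0, 0, 0, 0, 0, 0],
  ],
)

```text
time_s: 12.2
tcp_pos: [0.6248, 0.1702, 0.1504]
ee_rot: [[-0.897, -0.04, 0.441], [-0.033, 0.999, 0.023], [-0.441, 0.006, -0.897]]
wrist_force: [-9.8, 11.1, 4.7]
gripper_width: 0.24
gripper_force: 30.0
```

```bash
python3 -c "
from h import *
np.set_printoptions(precision=2,suppress=True)
rep()"
```

```text
t 12.2 tcp [0.62 0.17 0.15] tip in bar mm [  1.03  -8.82 -53.68] tool axes in bar
 [[-1.   -0.    0.  ]
 [-0.    1.    0.01]
 [-0.    0.01 -1.  ]] F bar [-6.48 11.45  8.36] w 20.87257101602385
```

The drift is blocked by the plate wall at 11 N, more than the bar's 5 N of friction, so the holes are in line. I'll relieve the side load, then draw it out.

Call:
arm_command(
  motion=[
    [0, 0.5, 1.2, 0, 0, 0, 0],
    [0, 0.3, 1.2, -0.5, 0, 0, 0],
    [0, 0, 1.2, -0.5, 0, 0, 0],
    [0, 0, 0.9, -1, 0, 0, 0],
    [0, 0, 0, 0, 0, 0, 0],
  ],
)

```text
time_s: 12.7
tcp_pos: [0.6234, 0.1708, 0.1505]
ee_rot: [[-0.898, -0.033, 0.438], [-0.029, 0.999, 0.015], [-0.438, 0.001, -0.899]]
wrist_force: [0.9, 4.9, -1.8]
gripper_width: 0.241
gripper_force: 30.0
```

```bash
python3 -c "
from h import *
np.set_printoptions(precision=2,suppress=True)
rep()"
```

```text
t 12.7 tcp [0.62 0.17 0.15] tip in bar mm [ -0.5   -8.76 -52.93] tool axes in bar
 [[-1. -0. -0.]
 [-0.  1.  0.]
 [ 0.  0. -1.]] F bar [ 0.19  4.85 -2.09] w 20.952134507031026
```

Call:
arm_command(
  motion=[
    [0, 0, 0.6, 0, 0, 0, 0],
    [0, 0, 0.6, 0, 0, 0, 0],
    [0, 0, 0, 0, 0, 0, 0],
  ],
)

```text
time_s: 13.0
tcp_pos: [0.6231, 0.171, 0.1505]
ee_rot: [[-0.899, -0.031, 0.437], [-0.028, 1.0, 0.013], [-0.438, -0.0, -0.899]]
wrist_force: [3.5, 2.3, -0.1]
gripper_width: 0.244
gripper_force: 30.0
```

```bash
python3 -c "
from h import *
np.set_printoptions(precision=2,suppress=True)
rep()"
```

```text
t 13.0 tcp [0.62 0.17 0.15] tip in bar mm [ -0.78  -8.68 -52.9 ] tool axes in bar
 [[-1.  0. -0.]
 [ 0.  1. -0.]
 [ 0. -0. -1.]] F bar [ 3.15  2.18 -1.69] w 21.231601161953243
```

Call:
arm_command(
  motion=[
    [0, -0.6, 0.6, 0, 0, 0, 0],
    [0, 0, 0.6, 0, 0, 0, 0],
    [0, 0, 0, 0, 0, 0, 0],
  ],
)

```text
time_s: 13.3
tcp_pos: [0.623, 0.1715, 0.1502]
ee_rot: [[-0.899, -0.03, 0.436], [-0.028, 1.0, 0.012], [-0.436, -0.002, -0.9]]
wrist_force: [2.3, 0.7, -0.2]
gripper_width: 0.244
gripper_force: 30.0
```

```bash
python3 -c "
from h import *
np.set_printoptions(precision=2,suppress=True)
rep()"
```

```text
t 13.3 tcp [0.62 0.17 0.15] tip in bar mm [ -1.15  -8.3  -53.11] tool axes in bar
 [[-1.  0. -0.]
 [ 0.  1. -0.]
 [ 0. -0. -1.]] F bar [ 1.96  0.64 -1.17] w 21.19072064156941
```

Call:
arm_command(
  motion=[
    [0, -0.5, 0.3, -3, 0, 0, 0],
    [0, 0, 0, -5, 0, 0, 0],
    [0, 0, 0, -8, 0, 0, 0],
    [0, 0, 0, -10, 0, 0, 0],
    [0, 0, 0, -15, 0, 0, 0],
    [0, 0, 0, -20, 0, 0, 0],
    [0, 0, 0, -25, 0, 0, 0],
    [0, 0, 0, 0, 0, 0, 0],
  ],
)

```text
time_s: 14.1
tcp_pos: [0.5851, 0.1714, 0.2303]
ee_rot: [[-0.898, -0.031, 0.438], [-0.027, 1.0, 0.015], [-0.438, 0.001, -0.899]]
wrist_force: [1.3, 0.4, -0.8]
gripper_width: 0.243
gripper_force: 30.0
```

```bash
python3 - <<'E'
from h import *
np.set_printoptions(precision=4,suppress=True)
rep();s=sense();R=np.array(s["ee_rot"])
d=np.array([.4847,0,.232])-s["tcp_pos"];print("to rack, tool mm",R.T@d*1000,"tilt back",np.arctan2(R[0,2],-R[2,2]),np.degrees(s["joints"]) if 0 else s["joints"])
E
```

```text
t 14.1 tcp [0.5851 0.1714 0.2303] tip in bar mm [ 0.1358 -7.0068 35.5659] tool axes in bar
 [[-1.      0.0009 -0.    ]
 [ 0.0009  1.      0.001 ]
 [ 0.      0.001  -1.    ]] F bar [ 0.8432  0.3362 -1.307 ] w 21.157523495038088
to rack, tool mm [  94.1239 -168.1904  -47.9906] tilt back 0.4535594731323826 [  36.825     9.6358  -31.7077   29.8371  -30.2724 -148.6014]
```

Call:
arm_command(
  motion=[
    [0, 0, 0, 0, 0, 0.1134, 0],
    [0, 0, 0, 0, 0, 0.1134, 0],
    [0, 0, 0, 0, 0, 0.1134, 0],
    [0, 0, 0, 0, 0, 0.1134, 0],
    [0, 21.2, -33.6, 0, 0, 0, 0],
    [0, 21.2, -33.6, 0, 0, 0, 0],
    [0, 21.2, -33.6, 0, 0, 0, 0],
    [0, 21.2, -33.6, 0, 0, 0, 0],
  ],
)

```text
time_s: 14.9
tcp_pos: [0.5031, 0.0325, 0.2258]
ee_rot: [[-1.0, -0.03, -0.003], [-0.03, 1.0, -0.002], [0.003, -0.002, -1.0]]
wrist_force: [0.6, -0.4, -1.4]
gripper_width: 0.246
gripper_force: 30.0
```

Call:
arm_command(
  motion=[
    [0, 21.2, -33.6, 0, 0, 0, 0],
    [0, 0, 0, 0, 0, 0, 0],
    [0, 0, 0, 0, 0, 0, 0],
    [0, 0, 0, 0, 0, 0, 0],
  ],
)

```text
time_s: 15.3
tcp_pos: [0.4853, 0.0002, 0.2273]
ee_rot: [[-1.0, -0.031, 0.001], [-0.031, 1.0, -0.001], [-0.001, -0.001, -1.0]]
wrist_force: [0.7, -0.4, -1.5]
gripper_width: 0.245
gripper_force: 30.0
```

```bash
python3 - <<'E'
from h import *
np.set_printoptions(precision=4,suppress=True)
s=sense();print(s["tcp_pos"],s["ee_rot"])
im=capture("scene");P=s["tcp_pos"]+s["ee_rot"][:,2]*.076;print(proj("scene",P))
cv2.imwrite("pics/s5.png",cv2.resize(im[120:300,150:390,::-1],(800,600),interpolation=cv2.INTER_CUBIC))
E
```

```text
[0.4853 0.0002 0.2273] [[-0.9995 -0.0306  0.0006]
 [-0.0306  0.9995 -0.0011]
 [-0.0006 -0.0011 -1.    ]]
[207.0035 205.2327]
```

View pics/s5.png

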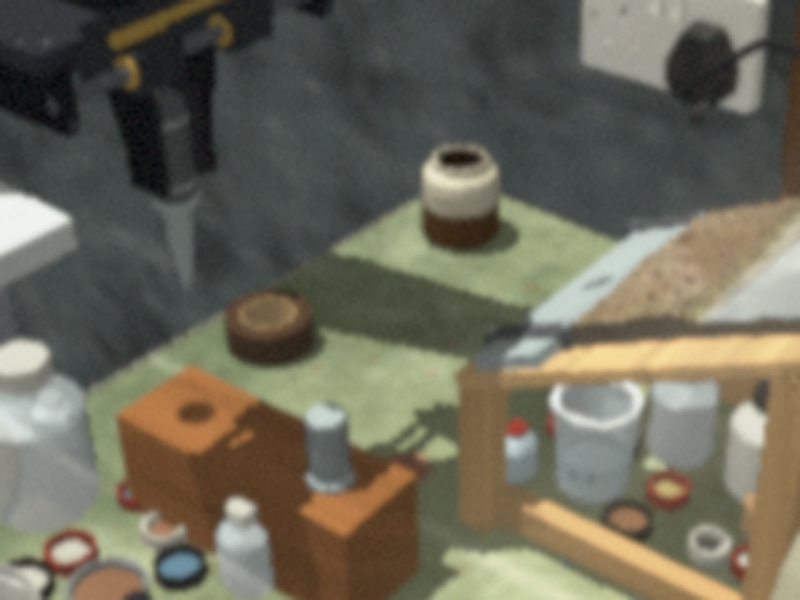

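The drift tip at (206, 206) matches its prediction and lies over the empty socket at (243, 209). Lowering it in.

Call:
arm_command(
  motion=[
    [0, 0, 0, 30, 0, 0, 0],
    [0, 0, 0, 30, 0, 0, 0],
    [0, 0, 0, 20, 0, 0, 0],
    [0, 0, 0, 20, 0, 0, 0],
    [0, 0, 0, 20, 0, 0, 0],
    [0, 0, 0, 10, 0, 0, 0],
    [0, 0, 0, 2, 0, 0, 0],
    [0, 0, 0, 0, 0, 0, 0],
  ],
)

```text
time_s: 16.15
tcp_pos: [0.4853, -0.0002, 0.0955]
ee_rot: [[-1.0, -0.031, 0.0], [-0.031, 1.0, -0.002], [-0.0, -0.002, -1.0]]
wrist_force: [-1.9, -2.1, -2.9]
gripper_width: 0.242
gripper_force: 30.0
```

Call:
arm_command(
  motion=[
    [0, 0, 0, 1, 0, 0, 0],
    [0, 0, 0, 1, 0, 0, 0],
    [0, 0, 0, 0, 0, 0, 0],
  ],
)

```text
time_s: 16.45
tcp_pos: [0.4857, -0.0004, 0.0944]
ee_rot: [[-1.0, -0.031, 0.003], [-0.031, 1.0, -0.001], [-0.003, -0.001, -1.0]]
wrist_force: [-2.4, -3.2, 0.4]
gripper_width: 0.243
gripper_force: 30.0
```

Call:
arm_command(
  motion=[
    [0, 0.8, -0.8, 0.5, 0, 0, 0],
    [0, 0, 0, 1, 0, 0, 0],
    [0, 0, 0, 1, 0, 0, 0],
    [0, 0, 0, 0, 0, 0, 0],
  ],
)

```text
time_s: 16.85
tcp_pos: [0.4858, -0.0007, 0.0921]
ee_rot: [[-1.0, -0.031, 0.004], [-0.031, 1.0, -0.001], [-0.004, -0.001, -1.0]]
wrist_force: [-1.5, 0.1, 2.8]
gripper_width: 0.245
gripper_force: 30.0
```

Call:
arm_command(
  motion=[
    [60, 0, 0, 0, 0, 0, 0],
    [60, 0, 0, 0, 0, 0, 0],
    [60, 0, 0, 0, 0, 0, 0],
    [60, 0, 0, 0, 0, 0, 0],
    [60, 0, 0, 0, 0, 0, 0],
    [60, 0, 0, -30, 0, 0, 0],
    [60, 0, 0, -35, 0, 0, 0],
    [60, 0, 0, -35, 0, 0, 0],
  ],
)

```text
time_s: 17.65
tcp_pos: [0.4844, -0.001, 0.1923]
ee_rot: [[-1.0, -0.031, 0.001], [-0.031, 1.0, -0.001], [-0.001, -0.001, -1.0]]
wrist_force: [0.5, 0.0, -0.4]
gripper_width: 0.685
gripper_force: 0.0
```

Call:
arm_command(
  motion=[
    [60, -33, 1, 0, 0, 0, 0],
    [60, -33, 1, 0, 0, 0, 0],
    [60, -33, 0, 0, 0, 0, 0],
    [60, 0, 0, 0, 0, 0, 0],
    [60, 0, 0, 0, 0, 0, 0],
    [60, 0, 0, 0, 0, 0, 0],
  ],
)

```text
time_s: 18.25
tcp_pos: [0.5826, 0.0039, 0.1913]
ee_rot: [[-1.0, -0.031, 0.001], [-0.031, 1.0, -0.001], [-0.001, -0.001, -1.0]]
wrist_force: [0.2, -0.1, -0.5]
gripper_width: 0.69
gripper_force: 0.0
```

```bash
python3 - <<'E'
from h import *
np.set_printoptions(precision=4,suppress=True)
s=sense();print(s["tcp_pos"],s["ee_rot"],s["gripper_width"])
im=capture("scene")
cv2.imwrite("pics/s6.png",cv2.resize(im[120:300,150:390,::-1],(800,600),interpolation=cv2.INTER_CUBIC))
E
```

```text
[0.5826 0.0039 0.1913] [[-0.9995 -0.0306  0.0009]
 [-0.0306  0.9995 -0.0012]
 [-0.0008 -0.0012 -1.    ]] 0.6901357554138591
```

View pics/s6.png

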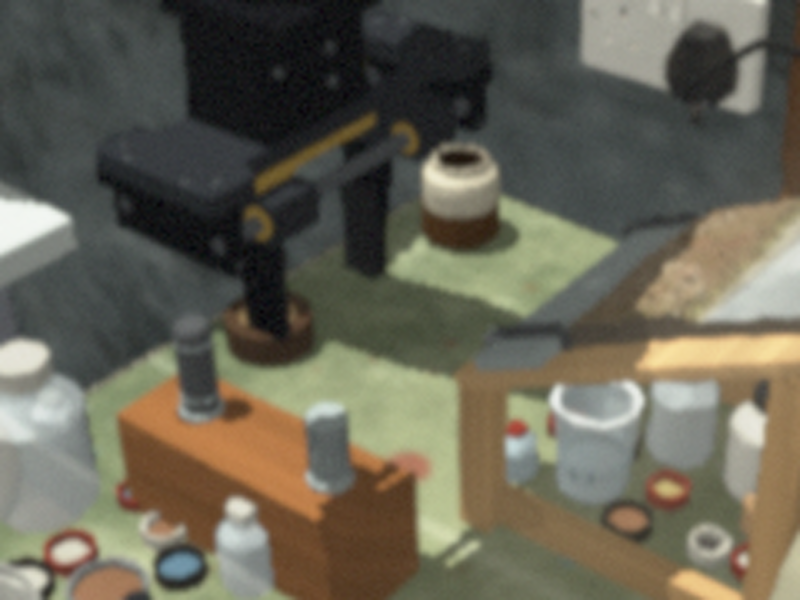

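The drift stands upright with its collar flat on the rack at about (245, 210). The gripper is above the bolt, so I'll grip it.

Call:
arm_command(
  motion=[
    [60, -1.5, 0, 30, 0, 0, 0],
    [60, 0, 0, 30, 0, 0, 0],
    [60, 0, 0, 30, 0, 0, 0],
    [60, 0, 0, 14, 0, 0, 0],
    [0, 0, 0, 0, 0, 0, 0],
    [0, 0, 0, 0, 0, 0, 0],
    [0, 0, 0, 0, 0, 0, 0],
    [0, 0, 0, 0, 0, 0, 0],
  ],
)

```text
time_s: 19.1
tcp_pos: [0.5861, 0.0042, 0.0891]
ee_rot: [[-1.0, -0.031, 0.005], [-0.031, 1.0, -0.0], [-0.005, -0.001, -1.0]]
wrist_force: [-0.4, -0.3, -0.8]
gripper_width: 0.412
gripper_force: 0.0
```

Call:
arm_command(
  motion=[
    [0, 0, 0, 0, 0, 0, 0],
    [0, 0, 0, 0, 0, 0, 0],
    [0, 0, 0, 0, 0, 0, 0],
    [0, 0, 0, 0, 0, 0, 0],
    [0, 0, 0, 0, 0, 0, 0],
    [0, 0, 0, 0, 0, 0, 0],
  ],
)

```text
time_s: 19.7
tcp_pos: [0.5857, 0.0039, 0.0882]
ee_rot: [[-1.0, -0.031, 0.003], [-0.031, 1.0, -0.001], [-0.003, -0.001, -1.0]]
wrist_force: [-1.0, -0.2, 3.7]
gripper_width: 0.238
gripper_force: 30.0
```

Call:
arm_command(
  motion=[
    [0, 0, 0, -35, 0, 0, 0],
    [0, 0, 0, -35, 0, 0, 0],
    [0, 0, 0, -35, 0, 0, 0],
    [0, 0, 0, -25, 0, 0, 0],
    [0, -2.8, 41.8, 0, 0, 0, 0],
    [0, -2.8, 41.8, 0, 0, 0, 0],
    [0, -2.8, 41.8, 0, 0, 0, 0],
    [0, -2.8, 41.8, 0, 0, 0, 0],
  ],
)

```text
time_s: 20.5
tcp_pos: [0.5904, 0.1732, 0.2162]
ee_rot: [[-1.0, -0.03, 0.0], [-0.03, 1.0, -0.001], [-0.0, -0.001, -1.0]]
wrist_force: [1.0, 0.2, -1.5]
gripper_width: 0.234
gripper_force: 30.0
```

Call:
arm_command(
  motion=[
    [0, 0, 0, 0, 0, -0.1137, 0],
    [0, 0, 0, 0, 0, -0.1137, 0],
    [0, 0, 0, 0, 0, -0.1137, 0],
    [0, 0, 0, 0, 0, -0.1137, 0],
    [0, 0, 0, 0, 0, 0, 0],
    [0, 0, 0, 0, 0, 0, 0],
    [0, 0, 0, 0, 0, 0, 0],
    [0, 0, 0, 0, 0, 0, 0],
  ],
)

```text
time_s: 21.3
tcp_pos: [0.5944, 0.1714, 0.2194]
ee_rot: [[-0.901, -0.027, 0.433], [-0.025, 1.0, 0.01], [-0.433, -0.002, -0.901]]
wrist_force: [0.5, 0.3, -0.4]
gripper_width: 0.235
gripper_force: 30.0
```

```bash
python3 -c "
from h import *
np.set_printoptions(precision=3,suppress=True)
print(proj('scene',rep(54.2)))
im=capture('scene');cv2.imwrite('pics/s7.png',cv2.resize(im[130:235,270:410,::-1],(800,600),interpolation=cv2.INTER_CUBIC))"
```

```text
t 21.3 tcp [0.594 0.171 0.219] tip in bar mm [ 3.433 -7.588 43.484] tool axes in bar
 [[-1.     0.003 -0.005]
 [ 0.003  1.    -0.003]
 [ 0.005 -0.003 -1.   ]] F bar [ 0.259  0.285 -0.591] w 20.477615437623147
[183.656 321.867]
```

View pics/s7.png

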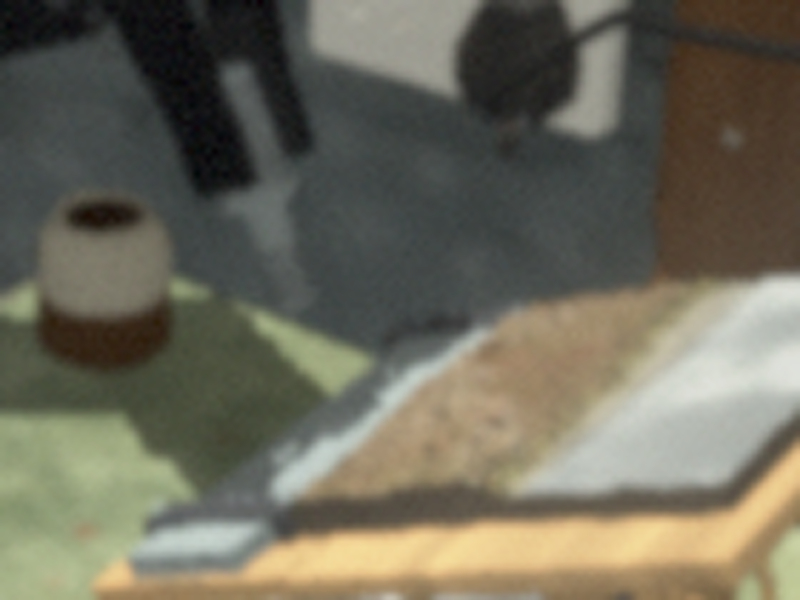

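The bolt is gripped straight, with its tip at (183.4, 320.8) as predicted. I'm centring it over the lined-up hole (x≈0, y≈−7.7) and lowering it.

Call:
arm_command(
  motion=[
    [0, 3.3, 0, 12, 0, -0.005, 0],
    [0, 0, 0, 14, 0, 0, 0],
    [0, 0, 0, 12, 0, 0, 0],
    [0, 0, 0, 0, 0, 0, 0],
    [0, 0, 0, 0, 0, 0, 0],
    [0, 0, 0, 0, 0, 0, 0],
  ],
)

```text
time_s: 21.95
tcp_pos: [0.6065, 0.1708, 0.1833]
ee_rot: [[-0.899, -0.028, 0.437], [-0.026, 1.0, 0.009], [-0.437, -0.003, -0.899]]
wrist_force: [-1.0, -0.2, -0.8]
gripper_width: 0.236
gripper_force: 30.0
```

```bash
python3 -c "
from h import *
np.set_printoptions(precision=3,suppress=True)
rep(54.2)"
```

```text
t 21.95 tcp [0.607 0.171 0.183] tip in bar mm [-1.309 -8.562  5.686] tool axes in bar
 [[-1.     0.002 -0.001]
 [ 0.002  1.    -0.004]
 [ 0.001 -0.004 -1.   ]] F bar [-1.207 -0.19  -0.26 ] w 20.50764665617772
```

Call:
arm_command(
  motion=[
    [0, -1.2, 0.8, 0, 0, 0, 0],
    [0, 0, 0, 2, 0, 0, 0],
    [0, 0, 0, 2, 0, 0, 0],
    [0, 0, 0, 2, 0, 0, 0],
    [0, 0, 0, 2, 0, 0, 0],
    [0, 0, 0, 1, 0, 0, 0],
    [0, 0, 0, 0, 0, 0, 0],
  ],
)

```text
time_s: 22.65
tcp_pos: [0.6113, 0.1716, 0.175]
ee_rot: [[-0.899, -0.028, 0.437], [-0.027, 1.0, 0.009], [-0.437, -0.003, -0.9]]
wrist_force: [2.1, 0.3, 0.1]
gripper_width: 0.238
gripper_force: 30.0
```

```bash
python3 -c "
from h import *
np.set_printoptions(precision=3,suppress=True)
rep(54.2)"
```

```text
t 22.65 tcp [0.611 0.172 0.175] tip in bar mm [-0.654 -7.952 -3.887] tool axes in bar
 [[-1.     0.002 -0.002]
 [ 0.002  1.    -0.005]
 [ 0.002 -0.005 -1.   ]] F bar [ 1.997  0.252 -0.82 ] w 20.725760363902832
```

Call:
arm_command(
  motion=[
    [0, -0.8, 0, 2, 0, 0, 0],
    [0, 0, 0, 2, 0, 0, 0],
    [0, 0, 0, 2, 0, 0, 0],
    [0, 0, 0, 2, 0, 0, 0],
    [0, 0, 0, 2, 0, 0, 0],
    [0, 0, 0, 0, 0, 0, 0],
  ],
)

```text
time_s: 23.25
tcp_pos: [0.6161, 0.1716, 0.1658]
ee_rot: [[-0.9, -0.028, 0.436], [-0.027, 1.0, 0.009], [-0.436, -0.004, -0.9]]
wrist_force: [1.7, 1.9, -1.1]
gripper_width: 0.238
gripper_force: 30.0
```

```bash
python3 -c "
from h import *
np.set_printoptions(precision=3,suppress=True)
rep(54.2)"
```

```text
t 23.25 tcp [0.616 0.172 0.166] tip in bar mm [ -0.43   -8.123 -14.221] tool axes in bar
 [[-1.     0.001 -0.003]
 [ 0.001  1.    -0.005]
 [ 0.003 -0.005 -1.   ]] F bar [ 1.131  1.803 -1.771] w 20.716499558710193
```

Past the plate face and into the plate's hole. Continuing until the flange seats.

Call:
arm_command(
  motion=[
    [0, -0.5, 0.4, 3, 0, 0, 0],
    [0, 0, 0, 4, 0, 0, 0],
    [0, 0, 0, 4, 0, 0, 0],
    [0, 0, 0, 4, 0, 0, 0],
    [0, 0, 0, 2, 0, 0, 0],
    [0, 0, 0, 1, 0, 0, 0],
    [0, 0, 0, 0, 0, 0, 0],
  ],
)

```text
time_s: 23.95
tcp_pos: [0.6242, 0.1718, 0.1498]
ee_rot: [[-0.9, -0.027, 0.436], [-0.027, 1.0, 0.008], [-0.436, -0.004, -0.9]]
wrist_force: [1.1, 1.1, -0.9]
gripper_width: 0.24
gripper_force: 30.0
```

```bash
python3 -c "
from h import *
np.set_printoptions(precision=3,suppress=True)
rep(54.2)"
```

```text
t 23.95 tcp [0.624 0.172 0.15 ] tip in bar mm [ -0.14   -8.202 -32.177] tool axes in bar
 [[-1.     0.002 -0.003]
 [ 0.002  1.    -0.005]
 [ 0.003 -0.005 -1.   ]] F bar [ 0.613  1.047 -1.271] w 20.869406135451282
```

Call:
arm_command(
  motion=[
    [0, 0, 0.3, 1.5, 0, 0, 0],
    [0, 0, 0, 1, 0, 0, 0],
    [0, 0, 0, 1, 0, 0, 0],
    [0, 0, 0, 1, 0, 0, 0],
    [0, 0, 0, 0, 0, 0, 0],
  ],
)

```text
time_s: 24.45
tcp_pos: [0.6258, 0.1721, 0.1467]
ee_rot: [[-0.899, -0.028, 0.436], [-0.027, 1.0, 0.008], [-0.436, -0.004, -0.9]]
wrist_force: [-3.6, -0.2, 4.0]
gripper_width: 0.234
gripper_force: 30.0
```

```bash
python3 -c "
from h import *
np.set_printoptions(precision=3,suppress=True)
rep(54.2)"
```

```text
t 24.45 tcp [0.626 0.172 0.147] tip in bar mm [ -0.007  -7.915 -35.701] tool axes in bar
 [[-1.     0.002 -0.002]
 [ 0.002  1.    -0.005]
 [ 0.002 -0.005 -1.   ]] F bar [-1.437 -0.088  5.192] w 20.333093485889446
```

The flange is seated at −35.7 mm with the force rising. One small press, then release and back away.

Call:
arm_command(
  motion=[
    [0, 0, 0, 1, 0, 0, 0],
    [0, 0, 0, 0, 0, 0, 0],
    [45, 0, 0, -1, 0, 0, 0],
    [45, 0, 0, 0, 0, 0, 0],
    [45, 0, 0, 0, 0, 0, 0],
    [45, 0, 0, 0, 0, 0, 0],
    [45, 0, 0, 0, 0, 0, 0],
    [45, 0, 0, 0, 0, 0, 0],
  ],
)

```text
time_s: 25.25
tcp_pos: [0.6262, 0.1722, 0.1458]
ee_rot: [[-0.9, -0.028, 0.435], [-0.027, 1.0, 0.008], [-0.436, -0.004, -0.9]]
wrist_force: [-0.3, -1.3, 0.5]
gripper_width: 0.513
gripper_force: 0.0
```

Call:
arm_command(
  motion=[
    [45, 0, 0, -15, 0, 0, 0],
    [45, 0, 0, -30, 0, 0, 0],
    [45, 0, 0, -40, 0, 0, 0],
    [45, 0, 0, -40, 0, 0, 0],
    [45, 40, -30, 0, 0, 0, 0],
    [45, 40, -30, 0, 0, 0, 0],
    [45, 40, -30, 0, 0, 0, 0],
    [45, 0, 0, 0, 0, 0, 0],
  ],
)

```text
time_s: 26.05
tcp_pos: [0.4571, 0.0705, 0.1996]
ee_rot: [[-0.905, -0.023, 0.424], [-0.025, 1.0, -0.001], [-0.424, -0.011, -0.906]]
wrist_force: [0.3, -0.4, -0.1]
gripper_width: 0.519
gripper_force: 0.0
```

```bash
python3 - <<'E'
from h import *
s=sense();print(s["tcp_pos"],s["wrist_force"],s["gripper_width"])
c=lambda im,r,c0:cv2.resize(im[r:r+100,c0:c0+133,::-1],(400,300),interpolation=cv2.INTER_CUBIC)
a=capture("scene");b=capture("top")
cv2.imwrite("pics/f.png",np.vstack([np.hstack([c(a,150,270),c(b,135,200)]),np.hstack([c(a,190,170),c(b,190,260)])]))
E
```

```text
[0.45709    0.07046309 0.19962304] [ 0.26965879 -0.40628144 -0.05859336] 0.5188832193008098
```

View pics/f.png

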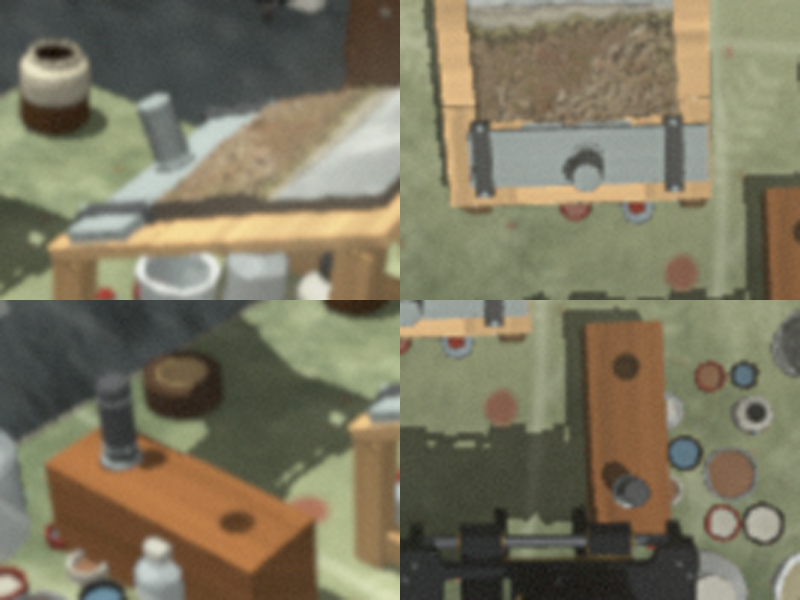

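The bolt stands fully home in the bar with its flange flat, at about (205, 325) in the scene view. The drift is back in its rack socket, the jars and tape haven't moved, and the arm is clear. Handing in.

```bash
python3 -c "
from station import *
print(finish_job())"
```

```text
the job is handed in; nothing more can be done
None
```

The job is done and handed in at about 26 s: the holes were lined up with the drift, the drift is back in its rack socket, the bolt is fully home with its flange flat on the bar, and the jars and tape were not moved.

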